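# Coffee away, tin drawer out

## Robot

A 6-joint arm with a two-finger parallel gripper is mounted at the origin on a cart in front of the work surface, level with it; the furniture and walls round the work are solid. World frame = base frame: x ahead of the robot, y to its left, z up, the work surface at z = 0. Lengths are in mm, angles in rad, forces in N, time in s.
With the tool pointing down it reaches from about 275 to 725 mm from the base axis. Payload 15.9 kg.
Tool frame: the origin (TCP) lies midway between the tips of the shut fingers; the grasp point (between the pads) lies bot.grasp_offset behind it (bot.grasp_offset is the distance from the TCP to the grasp point, in mm); z points along the fingers, y is the line along which they close (so a half turn about z gives the same grasp; the last joint's range is limited). The gripper opens to 85 mm and grips with 20 to 120 N. Pads are 22 mm wide; open, the fingers measure 114 mm over their backs; the gripper's body (76 mm by 85 mm) begins 54 mm behind the grasp point. The pads swing forward as they close: fully open they stand 13 mm farther back than shut.
Start: joints at [-1.106, 0.213, -0.034, 1.323, 0, 1.571], TCP at [224.114, -446.943, 231.306] pointing down, gripper open.
Joint ranges: [-2.98, 2.98], [-0.74, 1.72], [-1.14, 1.35], [-2.1, 2.04], [-1.57, 1.44], [-3.14, 3.14]. Speed limits (rad/s): [1.89, 1.89, 2.39, 2.57, 3.14, 3.14].

## Interface

Orientations are given as a rotation vector (axis times angle).
In Python, from bench import telemetry, imaging, bot gives the robot as it stands. The module is installed in compiled form; this text tells all that it offers.
- The arm moves only by the shell command python3 -m crank 'ROWS' [FORCE]. ROWS is text: rows parted by semicolons, each of 7 numbers parted by spaces: the closure, from 0 (fully open) to 1 (shut), then the shift along the tool's x, y, z in units of 100 mm (1.0 is 100 mm), then the turn, a rotation vector about the tool's x, y, z in units of 45 degrees (1.0 is 45 degrees). A call has 1 to 20 rows; each row is the pose to reach, as a shift and turn from the pose commanded when the call began, along the tool's axes at that moment; what a row does not reach only later rows make up. A row lasts 1/10 s, in which the tool goes at most 50 mm and 8.59 degrees, less where a joint would pass 70% of its speed; a pose out of reach is approached as far as the arm can. A call with a number of a shift or a turn outside -1 to 1 is refused whole. A call with a gripper value outside its range is refused whole. The fingers move at their own pace and stop on an object; FORCE is the grip in N (left out, the last holds). Time passes only in rows, so rows that repeat a pose let the fingers close. It gives the time, the measured TCP pose, the force, the opening and the grip force at its end, in the units of the state.
- telemetry.sense(): the state, without advancing time (a new reading comes with each control period).
- imaging.snapshot(name): name is "scene" or "top" or "wrist"; returns the picture (420x560x3 uint8, red, green, blue); there is no depth.
- imaging.get_calibration(name): a dict with "intrinsics" (3x3 intrinsics, pixels), "eye" and "rotation" of the camera in the world; the wrist camera has in their place "tool_from_camera" (4x4, takes a point from camera to tool coordinates, whose origin is the TCP and whose axes are the flange's). Camera axes: x right, y up, looking along -z (the intrinsics and any distortion apply to the point x, -y, -z); pixel columns grow to the right and rows downward; lengths in mm; the calibration is good to about 2 mm. A picture is of the moment at which its call begins: read the wrist's pose just before it. get_calibration takes no time and is no camera call.
- bot.close_job(): hands the job in; it is judged then, once.
The state is a dict: "time_s": time; "q": joint angles; "qvel": joint speeds; "effort": joint torques, N m; "position": TCP position; "eef_rot": TCP orientation; "ft_force": force on the tool from outside, world axes, zero at the start; "moment": the same for the moment, N m; "gripper_width": finger opening in mm; "gripper_force": force on a finger pad.
Only numpy, scipy, OpenCV 4.12 (cv2) and the standard library are available. Lean on these libraries where they do the work, as an engineer would, in place of code of your own. Each camera call takes 0.05 s, during which the arm holds its last target. There are 200 camera calls.

## Task

Both drawers of the low chest stand partly open: push the drawer with the coffee pod fully shut, and push the drawer with the food tin open as far as it goes, from behind its front, so that the tin can be taken out later. Do it with the fingertips alone: do not pinch a drawer front between the fingers, do not pick anything up, keep the pod and the tin standing upright in their drawers, and leave the things round about where they are.

Things in the scene. Friction and masses are not known exactly. Their poses are not given: they have to be found in the camera images.
- pod_chest: Low white chest with a brown top board, fixed to the worktop, 200 mm deep (x), 244 wide (y), 74 high, two equal drawers side by side in its front. Origin: centre of its underside, on the worktop. Its front faces its own -x, so the drawers open along -x; the left drawer is at +y. The board overhangs by 2 mm; a thin rail (top 89 mm) runs along its rear edge.
- left_drawer (a joint): How far the left drawer (centre line y = +59 mm in the chest's frame) stands open, m: 0 shut, 0.14 open to its stop; 0.09 to 0.115 at the start. It slides stiffly (about 1.5 N) and stays where it is left. Inside it is 96 mm wide and open on top, side walls up to 44 mm, floor 14 mm above the worktop.
- left_front_outside (a point): Point on the left drawer's upright wooden front: centre of the OUTSIDE face, 36 mm above the worktop; axes as the chest's. The whole front is 16 mm thick, 116 wide, from 6 to 72 mm above the worktop, with a notch 36 wide, 14 deep in the middle of its top edge. Push it to +x to shut the drawer; shut, this face lies 116 mm in front of the chest's origin.
- left_front_inside (a point): Point on the left drawer's front: centre of the INSIDE face (looks to +x, into the drawer), 36 mm above the worktop; axes as the chest's. A fingertip let down behind it can push it to -x to open the drawer. The distance of this face from the chest's front edge is the joint value.
- right_drawer (a joint): How far the right drawer (centre line y = -59 mm in the chest's frame) stands open, m: 0 shut, 0.14 open to its stop; 0.09 to 0.115 at the start. It slides stiffly (about 1.5 N) and stays where it is left. Inside it is 96 mm wide and open on top, side walls up to 44 mm, floor 14 mm above the worktop.
- right_front_outside (a point): Point on the right drawer's upright wooden front: centre of the OUTSIDE face, 36 mm above the worktop; axes as the chest's. The whole front is 16 mm thick, 116 wide, from 6 to 72 mm above the worktop, with a notch 36 wide, 14 deep in the middle of its top edge. Push it to +x to shut the drawer; shut, this face lies 116 mm in front of the chest's origin.
- right_front_inside (a point): Point on the right drawer's front: centre of the INSIDE face (looks to +x, into the drawer), 36 mm above the worktop; axes as the chest's. A fingertip let down behind it can push it to -x to open the drawer. The distance of this face from the chest's front edge is the joint value.
- coffee_pod: Small white coffee pod, 51 mm across, 42 mm high, 12 g, standing upright and loose in one of the two drawers (which one varies), partly under the chest's top board: its centre lies about at the chest's front edge. Origin: centre of its underside.
- tuna_tin: Flat round food tin, 86 mm across, 40 mm high, about 230 g, standing loose in the other drawer, its centre about at the chest's front edge, which leaves a gap of 45 to 73 mm between the tin and the inside of that drawer's front. Origin: centre of its underside.
- salt_shaker: Glass salt shaker with a grey top, 44 mm across, 90 mm high, standing loose on the rear half of the chest's top. Origin: centre of its underside.
- spice_jar: Glass spice jar with a red cap, 45 mm across, 106 mm high, standing loose on the rear half of the chest's top. Origin: centre of its underside.
- mug: Cream mug, 78 mm across, 101 mm high, with a handle, standing on the worktop to the right of the chest's drawers. Origin: underside, in the middle of its length with the handle (116 mm).
- jam_jar: Jam jar with a white lid, 69 mm across, 99 mm high, standing on the worktop to the left of the chest. Origin: centre of its underside.
Mind the look-alikes: they are no part of the job. Leave any green or orange look-alike of the tuna_tin alone.

How it is judged (in metres and radians):
At the end, for the whole second after the job is handed in: The drawer with the coffee pod is within 6 mm of shut, the drawer with the tin is within 10 mm of its open stop (0.13 m or more), pod and tin stand upright (within 0.2 rad) on the floors of their own drawers, at rest (((y of coffee_pod in the frame of pod_chest between 0.01 and 0.108 m and y of tuna_tin in the frame of pod_chest between -0.108 and -0.01 m and value of joint left_drawer below 0.006 m and value of joint right_drawer above 0.13 m) or (y of coffee_pod in the frame of pod_chest between -0.108 and -0.01 m and y of tuna_tin in the frame of pod_chest between 0.01 and 0.108 m and value of joint right_drawer below 0.006 m and value of joint left_drawer above 0.13 m)) and angle between each of coffee_pod, tuna_tin's own z axis and vertical below 0.2 rad and height (world z) of each of coffee_pod, tuna_tin below 0.022 m and linear speed of each of coffee_pod, tuna_tin below 0.02 m/s); the robot touches nothing.
It fails at once if the coffee pod or the tin is lifted (10 mm) or tipped (0.5 rad) (height (world z) of any of coffee_pod, tuna_tin above 0.024 m or angle between any of coffee_pod, tuna_tin's own z axis and vertical above 0.5 rad).
It fails at once if a drawer front is pinched: the fingers press on its outside and its inside at once (over 1 N each) (((contact force between the fingers and left_drawer_c4 above 1 N or contact force between the fingers and left_drawer_c5 above 1 N or contact force between the fingers and left_drawer_c6 above 1 N) and (contact force between the fingers and left_drawer_c7 above 1 N or contact force between the fingers and left_drawer_c8 above 1 N or contact force between the fingers and left_drawer_c9 above 1 N)) or ((contact force between the fingers and right_drawer_c4 above 1 N or contact force between the fingers and right_drawer_c5 above 1 N or contact force between the fingers and right_drawer_c6 above 1 N) and (contact force between the fingers and right_drawer_c7 above 1 N or contact force between the fingers and right_drawer_c8 above 1 N or contact force between the fingers and right_drawer_c9 above 1 N))).
It fails at once if a thing round about is moved by more than 25 mm or tipped (0.3 rad) (distance of any of salt_shaker, spice_jar, mug, jam_jar from where it was at the start of the episode above 0.025 m or angle between any of salt_shaker, spice_jar, mug, jam_jar's own z axis and vertical above 0.3 rad).
It also fails if it takes over 42 s, if anything falls off the work surface, if the arm or the gripper's body presses on something with over 40 N, if the wrist force passes 120 N, or if a joint passes its speed limit or range.

## Working session

There is one attempt and no reset: what is moved stays moved. The work goes in short steps, Python scripts to look and compute and a shell command to move; the robot and the scene stay as the last step left them, time stands still between calls to the robot, and variables do not carry over. Pictures are saved under pics/ and viewed, at most 10 in all, crops included, and the job is handed in when it is done.

```bash
mkdir -p pics; python3 - <<'E'
from bench import telemetry, imaging, bot
import cv2
s=telemetry.sense(); print(s['time_s'],s['position'],s['eef_rot'],bot.grasp_offset)
for n in('scene','top'):
    im=imaging.snapshot(n); cv2.imwrite(f'pics/{n}0.png',im[:,:,::-1])
    c=imaging.get_calibration(n); print(n,c)
E
```

```text
0.0 [ 223.95943921 -446.66688851  230.83844601] [-3.05616168e+00 -7.23261156e-01  4.16074738e-04] 18.700000000000003
scene {'intrinsics': array([[482.70252154,   0.        , 271.96033145],
       [  0.        , 482.70252154, 206.19070781],
       [  0.        ,   0.        ,   1.        ]]), 'eye': array([-470.83934398,  577.3193091 ,  922.6054272 ]), 'rotation': array([ 0.61100801, -0.77101938, -1.63584361])}
top {'intrinsics': array([[518.38579924,   0.        , 271.97327437],
       [  0.        , 518.38579924, 210.26957689],
       [  0.        ,   0.        ,   1.        ]]), 'eye': array([ 349.67402358,  386.64305565, 1636.66752704]), 'rotation': array([ 0.07415614, -0.07922054, -1.54716966])}
```

View pics/scene0.png

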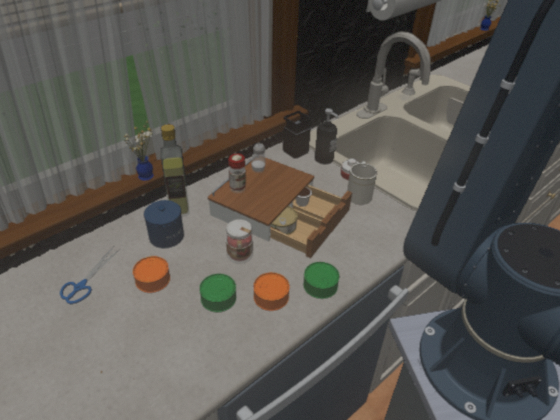

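View pics/top0.png

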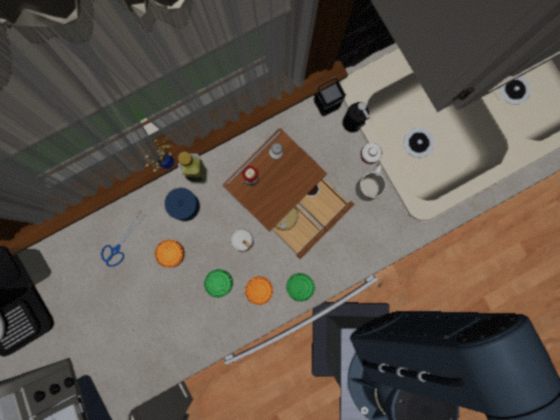

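The chest's front faces the robot. The tin (tan, scene ~287,220) is in the left drawer on the jam-jar side, and the pod (scene ~303,198) is in the right drawer. The green and orange round things on the worktop (169,253; 217,283; 259,290; 300,287 in the top view) are look-alikes to leave alone. I'll confirm this in one enlarged crop.

```bash
python3 - <<'E'
import cv2,numpy as np
a=cv2.imread('pics/scene0.png')[145:260,200:390]; b=cv2.imread('pics/top0.png')[120:265,210:400]
a=cv2.resize(a,(760,460),interpolation=2);b=cv2.resize(b,(760,580),interpolation=2)
def g(im,x0,y0):
    for k in range(0,190,10):
        cv2.putText(im,str(x0+k),(k*4,8),0,.3,(0,255,255),1); cv2.line(im,(k*4,0),(k*4,im.shape[0]),(0,255,255) if k%50==0 else (90,90,90),1) if k%20==0 else 0
    for k in range(0,im.shape[0]//4,10):
        cv2.putText(im,str(y0+k),(0,k*4+4),0,.3,(0,255,255),1)
        if k%20==0: cv2.line(im,(0,k*4),(760,k*4),(90,90,90),1)
    return im
cv2.imwrite('pics/a.png',g(a,200,145));cv2.imwrite('pics/b.png',g(b,210,120))
E
```

```text
(no output)
```

View pics/a.png

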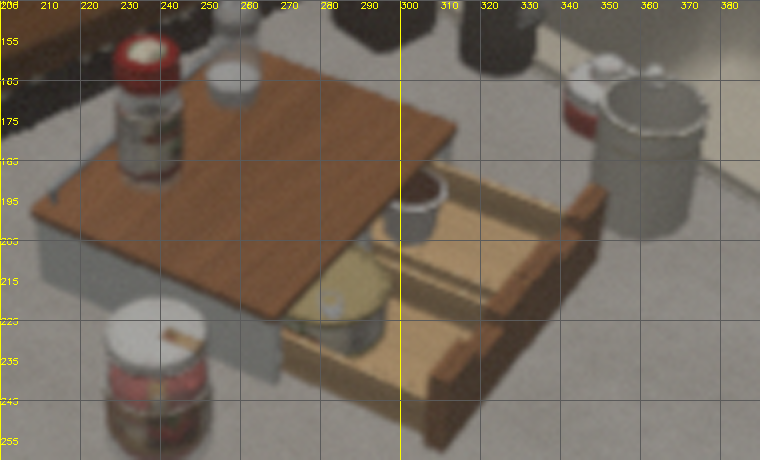

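View pics/b.png

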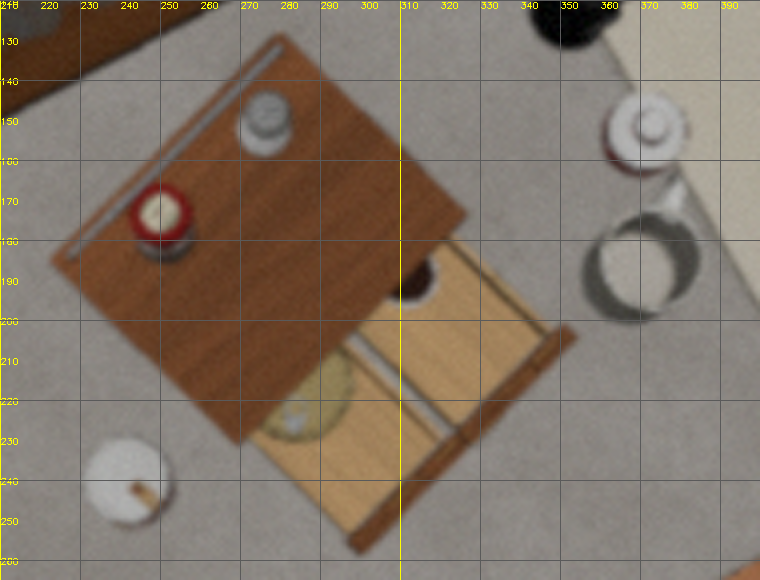

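Confirmed: the tan tin is in the left drawer (top ~290,218) and the white/brown pod is in the right drawer (top ~312,188). Next I triangulate the board corners and drawer fronts.

```bash
cat > h.py <<'E'
import numpy as np
from scipy.spatial.transform import Rotation as R
from bench import imaging
def ray(cam,p,eye=None,Rm=None,K=None):
    if cam:
        c=imaging.get_calibration(cam); K=c['intrinsics'];eye=c['eye'];Rm=R.from_rotvec(c['rotation']).as_matrix()
    d=np.linalg.inv(K)@[p[0],p[1],1]; d=Rm@(d*[1,-1,-1]); return np.array(eye),d/np.linalg.norm(d)
def tri(rs):
    A=sum(np.eye(3)-np.outer(d,d) for e,d in rs); b=sum((np.eye(3)-np.outer(d,d))@e for e,d in rs)
    p=np.linalg.solve(A,b); return p,[np.linalg.norm(np.cross(p-e,d)) for e,d in rs]
def onz(r,z): e,d=r; return e+d*(z-e[2])/d[2]
E
python3 - <<'E'
from h import *
np.set_printoptions(precision=1,suppress=True)
S={'FL':(268.7,224.5),'FR':(314.2,176.7),'RL':(207.7,198)}
T={'FL':(270,231.2),'FR':(326.5,173.2),'RL':(222.7,185.5),'RR':(280.2,128.2)}
for k in S: print(k,*tri([ray('scene',S[k]),ray('top',T[k])]))
W={k:onz(ray('top',v),74) for k,v in T.items()}
for k in W: print(k,W[k])
x=(W['RL']+W['RR']-W['FL']-W['FR'])/2; y=(W['FL']+W['RL']-W['FR']-W['RR'])/2
print(np.linalg.norm(x),np.linalg.norm(y))
yaw=np.arctan2(x[1]-y[0],x[0]+y[1]); c=sum(W.values())/4; c[2]=0; print('centre',c,'yaw',yaw)
Rm=R.from_rotvec([0,0,yaw]).as_matrix(); np.savez('chest.npz',c=c,R=Rm,yaw=yaw)
for n,p,z in [('lf out L',(300,259),72),('lf in L',(296.5,255),72),('rf out R',(354,204),72),('rf in R',(350.5,201),72),('pod',(312,188),56),('tin',(290,218),54)]:
    print(n,Rm.T@(onz(ray('top',p),z)-c))
for n,p,z in [('mug',(372,187),101)]:
    print(n,Rm.T@(onz(ray('top',p),z)-c))
E
```

```text
FL [440.1 389.4  71.9] [np.float64(1.5604228350462555), np.float64(1.5604228350461917)]
FR [621.  219.3  72.1] [np.float64(0.10197608392577144), np.float64(0.10197608392574288)]
RL [575.9 535.8  73.1] [np.float64(0.9211953391718593), np.float64(0.9211953391719732)]
FL [439.7 387.8  74. ]
FR [620.7 219.4  74. ]
RL [575.6 534.8  74. ]
RR [757.5 363.6  74. ]
199.46854331897345 248.52076259115822
centre [598.4 376.4   0. ] yaw 0.8182440440979536
lf out L [-223.   120.2   72. ]
lf in L [-207.1  119.    72. ]
rf out R [-224.5 -114.1   72. ]
rf in R [-210.6 -113.3   72. ]
pod [-98.6 -62.6  56. ]
tin [-114.8   51.    54. ]
mug [-226.7 -183.4  101. ]
```

```bash
python3 -m crank '1 0.3 -0.3 0 0 0 0;1 0.7 -0.7 0 0 0 0;1 1 -1 0 0 0 0;1 1 -1 0 0 0 0' && python3 -m crank '1 0.35 -0.35 0 0 0 0;1 0.7 -0.7 0 0 0 0;1 1 -1 0 0 0 0;1 1 -1 0 0 0 0'; python3 -m crank '1 0.35 -0.35 0 0 0 0;1 0.7 -0.7 0 0 0 0;1 1 -1 0 0 0 0;1 1 -1 0 0 0 0'; python3 -c "
from bench import telemetry as t
s=t.sense();print(s)"
```

```text
time_s: 0.5
position: [269.5, -308.6, 231.4]
eef_rot: [-3.055, -0.729, -0.001]
ft_force: [0.0, -1.0, 0.3]
gripper_width: 28.1
gripper_force: 0.0
time_s: 0.9
position: [314.2, -175.0, 231.3]
eef_rot: [-3.055, -0.732, -0.001]
ft_force: [-0.1, -0.7, -0.3]
gripper_width: 0.3
gripper_force: 0.0
time_s: 1.3
position: [359.0, -40.4, 231.2]
eef_rot: [-3.054, -0.733, -0.0]
ft_force: [-0.5, -1.4, 1.1]
gripper_width: 0.0
gripper_force: 0.0
{'time_s': 1.3, 'q': array([-1.12867503e-01, -7.23237296e-02, -3.44422329e-01,  1.29873435e+00,
        9.20131665e-04,  2.55729928e+00]), 'qvel': array([-0.12468509, -0.00788312, -0.01214257,  0.00764002, -0.02745484,
       -0.12647798]), 'effort': array([  7.38500521, -41.6162324 ,  48.86322498,  -0.17524059,
         0.50256142,   2.66894035]), 'position': array([358.98513787, -40.39843716, 231.16660789]), 'eef_rot': array([-3.05386855e+00, -7.33470907e-01, -4.39480791e-04]), 'ft_force': array([-0.51523305, -1.3635582 ,  1.05920378]), 'moment': array([ 0.00628443,  0.01974199, -0.00202388]), 'gripper_force': 0.0, 'gripper_width': 0.022813380576236282}
```

```bash
python3 -m crank '1 0.35 -0.35 0 0 0 -0.15;1 0.7 -0.7 0 0 0 -0.3;1 1 -1 0 0 0 -0.45;1 1 -1 0 0 0 -0.45';  python3 -m crank '1 0 -0.3 0 0 0 0;1 0 -0.6 0 0 0 0;1 0 -1 0 0 0 0;1 0 -1 0 0 0 0;1 0 -1 0 0 0 0;1 0 -1 0 0 0 0'; cat >>h.py <<'E'
def wristcam(s):
    c=imaging.get_calibration('wrist'); T=np.array(c['tool_from_camera']); Rt=R.from_rotvec(s['eef_rot']).as_matrix()
    return dict(eye=Rt@T[:3,3]+s['position'],Rm=Rt@T[:3,:3],K=c['intrinsics'])
E
python3 -c "
from h import *
from bench import telemetry as t
import cv2,pickle
s=t.sense();print(s['q'],s['position'],s['eef_rot']);im=imaging.snapshot('wrist')
print(imaging.get_calibration('wrist'))
w=wristcam(s);pickle.dump(w,open('w1.pkl','wb'));print(w['eye'])
cv2.imwrite('pics/w1.png',cv2.resize(im[:,:,::-1],(800,600)))"
```

```text
time_s: 1.7
position: [403.6, 92.7, 230.8]
eef_rot: [-2.877, -1.261, 0.0]
ft_force: [-0.2, -0.5, -0.3]
gripper_width: 0.1
gripper_force: 0.0
time_s: 2.3
position: [330.1, 157.3, 231.3]
eef_rot: [2.883, 1.247, 0.0]
ft_force: [-0.1, -0.5, -0.8]
gripper_width: -0.1
gripper_force: 0.0
[ 4.44959225e-01 -6.32077816e-02 -3.35753539e-01  1.29819687e+00
 -3.64740598e-04  2.76991105e+00] [330.13492996 157.29833944 231.28924799] [2.88298655e+00 1.24728315e+00 1.05271974e-04]
{'intrinsics': array([[346.80604617,   0.        , 278.71786778],
       [  0.        , 346.80604617, 215.42674068],
       [  0.        ,   0.        ,   1.        ]]), 'tool_from_camera': array([[ 1.93861205e-04,  9.57368609e-01,  2.88869018e-01,
         7.45364765e+01],
       [ 9.99999789e-01, -3.64590577e-04,  5.37220677e-04,
         1.94766661e-01],
       [ 6.19637134e-04,  2.88868853e-01, -9.57368478e-01,
        -1.42440227e+02],
       [ 0.00000000e+00,  0.00000000e+00,  0.00000000e+00,
         1.00000000e+00]])}
[381.28076326 211.5345004  373.72339121]
```

View pics/w1.png

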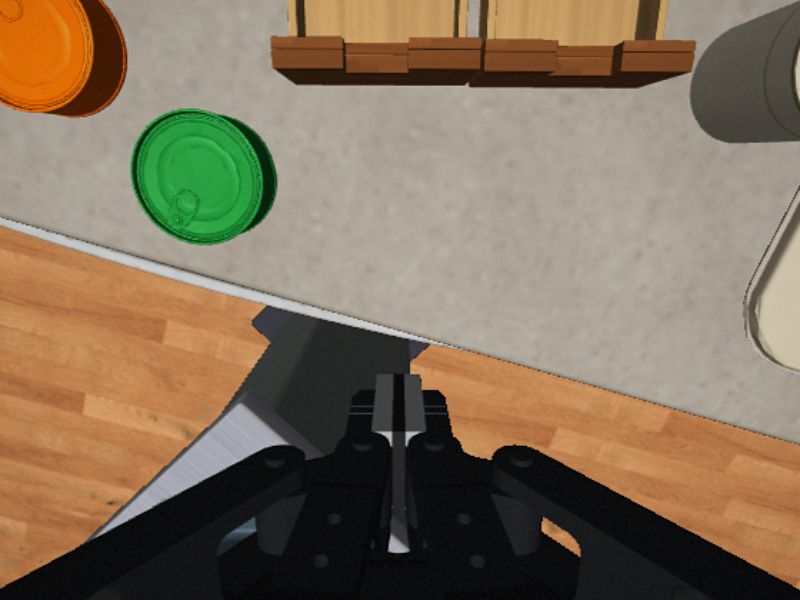

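The fronts are clear in the wrist view: inside top edge at row ~38–41, columns 272 to 695, seam at ~482. The green and orange tins (203,175; 40,50) are the look-alikes. I move in for a second view.

```bash
python3 -m crank '1 0.2 0 0 0 0 0;1 0.5 0 0 0 0 0;1 0.8 0 0 0 0 0;1 0.9 0 0 0 0 0;1 0.9 0 0 0 0 0;1 0.9 0 0 0 0 0;1 0.9 0 0 0 0 0' 
python3 -c "
from h import *
from bench import telemetry as t
import cv2,pickle
s=t.sense();print(s['position'],s['eef_rot']);im=imaging.snapshot('wrist')
w=wristcam(s);pickle.dump(w,open('w2.pkl','wb'))
cv2.imwrite('pics/w2.png',cv2.resize(im[:,:,::-1],(800,600)))
w=pickle.load(open('w1.pkl','rb'));f=np.load('chest.npz')
for p in [(272,38),(275,50),(482,39),(695,41),(693,53)]:
  q=onz(ray(None,np.array(p)*.7,**w),72);print(p,q,f['R'].T@(q-f['c']))"
```

```text
time_s: 3.05
position: [390.5, 223.1, 231.4]
eef_rot: [2.883, 1.248, -0.0]
ft_force: [0.9, 0.3, -0.1]
gripper_width: -0.2
gripper_force: 0.0
[390.51554984 223.05200633 231.44841957] [ 2.88275317e+00  1.24843898e+00 -1.47161954e-04]
(272, 38) [374.01592774 304.61901018  72.        ] [-205.75020741  114.69496923   72.        ]
(275, 50) [370.84893468 299.47285746  72.        ] [-211.67127735  113.48928949   72.        ]
(482, 39) [457.33451647 225.69962927  72.        ] [-2.06408563e+02 -6.48777436e-02  7.20000000e+01]
(695, 41) [541.64521227 145.17388898  72.        ] [-207.56136692 -116.64686314   72.        ]
(693, 53) [537.52775689 140.89632319  72.        ] [-213.49805946 -116.56507336   72.        ]
```

View pics/w2.png

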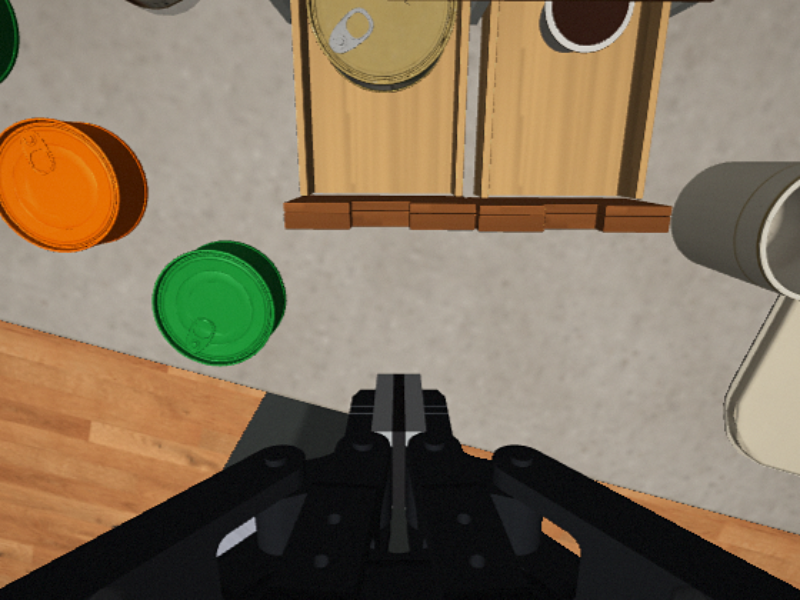

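The tin's near rim is at (388,85), the pod's at (588,52). The fronts' inside top edge is at row ~203 and the outside at ~230, columns 285–670.

```bash
python3 -c "
from h import *
import pickle
np.set_printoptions(precision=1,suppress=True)
w=[pickle.load(open(f'w{i}.pkl','rb')) for i in (1,2)];f=np.load('chest.npz')
C=lambda q:f['R'].T@(q-f['c'])
P=lambda i,p,z:C(onz(ray(None,np.array(p)*.7,**w[i]),z))
for a,b in [((272,38),(285,203)),((482,39),(477,205)),((695,41),(670,206)),((693,53),(669,218))]:
  q,e=tri([ray(None,np.array(a)*.7,**w[0]),ray(None,np.array(b)*.7,**w[1])]);print('tri',C(q),e[0])
for n,p,z in [('in L',(285,203),72),('in R',(670,206),72),('out L',(285,230),72),('out R',(668,232),72),('tin near',(388,85),54),('tin L',(306,10),54),('tin R',(459,10),54),('pod near',(588,52),56)]: print(n,P(1,p,z))
from bench import telemetry as t
s=t.sense();p=C(s['position']);Rt=R.from_rotvec(s['eef_rot']).as_matrix();print('tcp',p,'tool x in chest',f['R'].T@Rt[:,0])
"
```

```text
tri [-205.3  115.1   69.7] 0.07569247094719213
tri [-206.3   -0.3   71.7] 0.15678924884092002
tri [-207.2 -117.4   70. ] 0.27012185985577036
tri [-213.9 -115.5   74.1] 0.007723336909311002
in L [-205.1  114.5   72. ]
in R [-207. -116.   72.]
out L [-221.2  115.6   72. ]
out R [-222.5 -117.3   72. ]
tin near [-137.8   52.8   54. ]
tin L [-98.4  99.4  54. ]
tin R [-98.5  12.   54. ]
pod near [-120.6  -63.3   56. ]
tcp [-253.9   47.   231.6] tool x in chest [ 1. -0.  0.]
```

Heights agree (70–74 mm against 72). The inside face is at chest x = -206 and the tin edge at -138, so the gap is 68 mm. I'll go to (-175, 58) and lower.

```bash
python3 -m crank '1 0.2 -0.03 0 0 0 0;1 0.5 -0.08 0 0 0 0;1 0.79 -0.11 0 0 0 0;1 0.79 -0.11 0 0 0 0;1 0.79 -0.11 0 0 0 0;1 0.79 -0.11 0 0 0 0'; python3 -m crank '1 0 0 0.3 0 0 0;1 0 0 0.6 0 0 0;1 0 0 0.9 0 0 0;1 0 0 1 0 0 0;1 0 0 1 0 0 0'; python3 -m crank '1 0 0 0.2 0 0 0;1 0 0 0.4 0 0 0;1 0 0 0.6 0 0 0;1 0 0 0.8 0 0 0;1 0 0 0.95 0 0 0;1 0 0 1 0 0 0;1 0 0 1 0 0 0' ; cat >st.py <<'E'
from h import *
from bench import telemetry as t
np.set_printoptions(precision=1,suppress=True)
f=np.load('chest.npz');s=t.sense();print(s['time_s'],'chest',f['R'].T@(s['position']-f['c']),'F',f['R'].T@s['ft_force'],s['q'])
E
python3 st.py
```

```text
time_s: 3.7
position: [436.4, 288.4, 231.6]
eef_rot: [2.882, 1.249, -0.0]
ft_force: [-0.3, -0.2, 0.2]
gripper_width: 0.0
gripper_force: 0.0
time_s: 4.2
position: [436.1, 288.3, 130.9]
eef_rot: [2.882, 1.249, -0.003]
ft_force: [-0.7, 0.7, 0.5]
gripper_width: -0.1
gripper_force: 0.0
time_s: 4.9
position: [437.3, 289.3, 32.2]
eef_rot: [-2.882, -1.249, -0.001]
ft_force: [0.3, -0.9, 1.0]
gripper_width: -0.3
gripper_force: 0.0
4.9 chest [-173.7   58.1   32.2] F [-0.4 -0.8  1. ] [ 0.6  0.4 -0.3  0.9  0.   2.9]
```

Lowered freely. Now I push -x by 54 mm.

```bash
python3 -m crank '1 -0.05 0 0 0 0 0;1 -0.1 0 0 0 0 0;1 -0.14 0 0 0 0 0;1 -0.17 0 0 0 0 0;1 -0.2 0 0 0 0 0;1 -0.23 0 0 0 0 0;1 -0.26 0 0 0 0 0;1 -0.29 0 0 0 0 0;1 -0.32 0 0 0 0 0;1 -0.35 0 0 0 0 0;1 -0.38 0 0 0 0 0;1 -0.41 0 0 0 0 0;1 -0.44 0 0 0 0 0;1 -0.46 0 0 0 0 0;1 -0.48 0 0 0 0 0;1 -0.5 0 0 0 0 0;1 -0.52 0 0 0 0 0;1 -0.53 0 0 0 0 0;1 -0.54 0 0 0 0 0;1 -0.54 0 0 0 0 0'; python3 st.py
```

```text
time_s: 6.9
position: [402.9, 252.6, 32.1]
eef_rot: [-2.879, -1.249, -0.011]
ft_force: [16.9, 21.3, -18.2]
gripper_width: -0.3
gripper_force: 13.6
6.9 chest [-224.    58.    32.1] F [ 27.1   2.3 -18.2] [ 0.6  0.3 -0.5  0.8  0.   2.9]
```

27 N suggests the stop. I back off, rise and look.

```bash
python3 -m crank '1 0.05 0 0 0 0 0;1 0.1 0 0 0 0 0;1 0.18 0 0 0 0 0;1 0.18 0 0 0 0 0'; python3 -m crank '1 0 0 -0.3 0 0 0;1 0 0 -0.6 0 0 0;1 0 0 -1 0 0 0;1 0 0 -1 0 0 0'; python3 -m crank '1 0 0 -0.3 0 0 0;1 -0.2 0.3 -0.6 0 0 0;1 -0.5 0.6 -1 0 0 0;1 -0.8 0.6 -1 0 0 0;1 -0.8 0.6 -1 0 0 0;1 -0.8 0.6 -1 0 0 0;1 -0.8 0.6 -1 0 0 0';python3 st.py
python3 -c "
from h import *
from bench import telemetry as t
import cv2,pickle
s=t.sense();im=imaging.snapshot('wrist')
w=wristcam(s);pickle.dump(w,open('w3.pkl','wb'))
cv2.imwrite('pics/w3.png',cv2.resize(im[:,:,::-1],(800,600)))"
```

```text
time_s: 7.3
position: [412.8, 263.4, 31.2]
eef_rot: [2.882, 1.25, 0.0]
ft_force: [0.4, 0.9, -0.2]
gripper_width: 0.1
gripper_force: 0.0
time_s: 7.7
position: [414.2, 264.0, 135.8]
eef_rot: [-2.882, -1.249, -0.01]
ft_force: [-0.2, 0.0, 0.6]
gripper_width: -0.2
gripper_force: 0.0
time_s: 8.4
position: [401.4, 163.8, 230.7]
eef_rot: [-2.882, -1.25, 0.001]
ft_force: [0.7, -0.8, -0.3]
gripper_width: -0.2
gripper_force: 0.0
8.4 chest [-289.9   -1.5  230.7] F [-0.1 -1.  -0.3] [ 0.4  0.1 -0.2  1.3  0.   2.7]
```

View pics/w3.png

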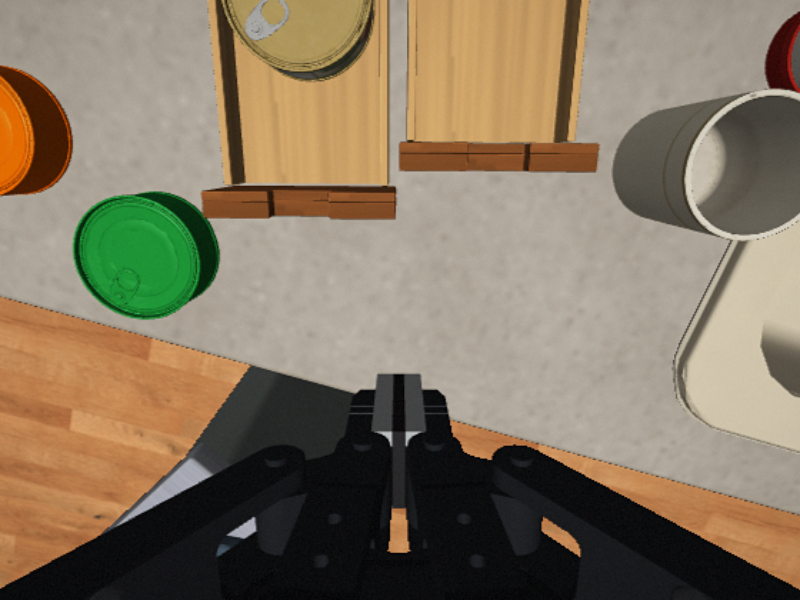

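The left front is now well ahead: inside edge at row 190 against 142 for the right one. The tin is upright at (298,~20).

```bash
python3 -c "
from h import *
import pickle
np.set_printoptions(precision=1,suppress=True)
w=pickle.load(open('w3.pkl','rb'));f=np.load('chest.npz')
for n,p,z in [('L in',(202,191),72),('L in',(396,191),72),('L out',(300,217),72),('R in',(400,143),72),('R in',(598,144),72),('tin',(300,71),54)]: print(n,f['R'].T@(onz(ray(None,np.array(p)*.7,**w),z)-f['c']))"
```

```text
L in [-234.1  114.8   72. ]
L in [-234.    -0.2   72. ]
L out [-249.3   57.6   72. ]
R in [-207.    -2.5   72. ]
R in [-207.5 -116.8   72. ]
tin [-166.4   56.3   54. ]
```

27 N with the face at -234 (±3) and the contact depth of 11 mm all fit the stop. Closing the right drawer will give the zero to check against. I move in front of it, lower and push.

```bash
python3 -m crank '1 0.05 0.2 0.1 0 0 0;1 0.1 0.4 0.4 0 0 0;1 0.2 0.57 0.7 0 0 0;1 0.2 0.57 1 0 0 0;1 0.2 0.57 1 0 0 0;1 0.2 0.57 1 0 0 0'; python3 -m crank '1 0 0 0.25 0 0 0;1 0 0 0.5 0 0 0;1 0 0 0.75 0 0 0;1 0 0 0.97 0 0 0;1 0 0 0.97 0 0 0;1 0 0 0.97 0 0 0'; python3 st.py
```

```text
time_s: 9.05
position: [456.3, 139.5, 131.5]
eef_rot: [-2.882, -1.251, 0.002]
ft_force: [0.5, 0.1, -0.6]
gripper_width: -0.3
gripper_force: 0.0
time_s: 9.65
position: [457.4, 139.6, 35.9]
eef_rot: [2.882, 1.25, 0.002]
ft_force: [-0.5, -0.0, 0.2]
gripper_width: -0.1
gripper_force: 0.0
9.65 chest [-269.2  -58.9   35.9] F [-0.4  0.4  0.2] [ 0.3  0.3 -0.4  0.8  0.   2.6]
```

```bash
python3 -m crank '1 0.1 0 0 0 0 0;1 0.2 0 0 0 0 0;1 0.28 0 0 0 0 0;1 0.32 0 0 0 0 0;1 0.36 0 0 0 0 0;1 0.4 0 0 0 0 0;1 0.44 0 0 0 0 0;1 0.48 0 0 0 0 0;1 0.52 0 0 0 0 0;1 0.56 0 0 0 0 0;1 0.6 0 0 0 0 0;1 0.64 0 0 0 0 0;1 0.68 0 0 0 0 0;1 0.72 0 0 0 0 0;1 0.76 0 0 0 0 0;1 0.8 0 0 0 0 0;1 0.84 0 0 0 0 0;1 0.88 0 0 0 0 0;1 0.92 0 0 0 0 0;1 0.95 0 0 0 0 0'; python3 st.py
```

```text
time_s: 11.65
position: [521.9, 208.7, 34.3]
eef_rot: [-2.882, -1.25, -0.0]
ft_force: [-0.4, -2.0, -0.1]
gripper_width: -0.1
gripper_force: 0.8
11.65 chest [-174.7  -58.8   34.3] F [-1.7 -1.  -0.1] [ 0.4  0.5 -0.2  0.9  0.   2.7]
```

```bash
python3 -m crank '1 0.03 0 0 0 0 0;1 0.07 0 0 0 0 0;1 0.11 0 0 0 0 0;1 0.15 0 0 0 0 0;1 0.19 0 0 0 0 0;1 0.23 0 0 0 0 0;1 0.27 0 0 0 0 0;1 0.31 0 0 0 0 0;1 0.35 0 0 0 0 0;1 0.38 0 0 0 0 0;1 0.4 0 0 0 0 0;1 0.42 0 0 0 0 0;1 0.44 0 0 0 0 0;1 0.45 0 0 0 0 0;1 0.46 0 0 0 0 0;1 0.47 0 0 0 0 0;1 0.48 0 0 0 0 0;1 0.49 0 0 0 0 0;1 0.49 0 0 0 0 0'; python3 st.py
```

```text
time_s: 13.55
position: [555.2, 244.4, 34.3]
eef_rot: [-2.882, -1.25, -0.0]
ft_force: [-0.6, -0.6, -0.8]
gripper_width: 0.0
gripper_force: 0.2
13.55 chest [-125.9  -58.7   34.3] F [-0.8  0.1 -0.8] [ 0.4  0.5 -0.1  1.   0.   2.7]
```

Not at the stop yet. I push a little further in 1 mm steps.

```bash
python3 -m crank '1 0.01 0 0 0 0 0;1 0.02 0 0 0 0 0;1 0.03 0 0 0 0 0;1 0.03 0 0 0 0 0'; python3 st.py; python3 -m crank '1 0.01 0 0 0 0 0;1 0.02 0 0 0 0 0;1 0.03 0 0 0 0 0;1 0.03 0 0 0 0 0'; python3 st.py
```

```text
time_s: 13.95
position: [557.3, 246.6, 34.3]
eef_rot: [-2.882, -1.25, -0.0]
ft_force: [-0.1, -0.4, -0.6]
gripper_width: 0.0
gripper_force: 0.1
13.95 chest [-122.9  -58.7   34.3] F [-0.4 -0.2 -0.6] [ 0.4  0.5 -0.1  1.   0.   2.7]
time_s: 14.35
position: [557.5, 246.8, 34.2]
eef_rot: [2.881, 1.248, -0.006]
ft_force: [-13.7, -15.1, 14.7]
gripper_width: -0.2
gripper_force: 10.3
14.35 chest [-122.6  -58.7   34.2] F [-20.4  -0.3  14.7] [ 0.4  0.5 -0.1  1.  -0.   2.7]
```

Shut at its stop (20 N). Referencing both contacts gives left opening = 117.3 + 2·11 ≈ 139 mm, which is at its stop. I retreat and check.

```bash
python3 -m crank '1 -0.05 0 0 0 0 0;1 -0.2 0 0 0 0 0;1 -0.4 0 0 0 0 0;1 -0.4 0 0 0 0 0'; python3 -m crank '1 0 0 -0.3 0 0 0;1 0 0 -0.7 0 0 0;1 0 0 -1 0 0 0;1 0 0 -1 0 0 0'; python3 -m crank '1 -0.2 0 -0.3 0 0 0;1 -0.5 0 -0.7 0 0 0;1 -0.8 0 -1 0 0 0;1 -1 0 -1 0 0 0;1 -1 0 -1 0 0 0;1 -1 0 -1 0 0 0';python3 st.py
python3 -c "
from h import *
from bench import telemetry as t
import cv2,pickle
s=t.sense();im=imaging.snapshot('wrist');w=wristcam(s);pickle.dump(w,open('w4.pkl','wb'));b=imaging.snapshot('top')
a=cv2.resize(im,(800,600))[:300,:,::-1];b=cv2.resize(b[110:270,190:403,::-1],(400,300),interpolation=2)
o=np.zeros((600,800,3),np.uint8);o[:300]=a;o[300:,:400]=b
sc=imaging.snapshot('scene')[145:265,200:360,::-1];o[300:,400:]=cv2.resize(sc,(400,300),interpolation=2)
cv2.imwrite('pics/end.png',o)"
```

```text
time_s: 14.75
position: [530.6, 218.3, 34.3]
eef_rot: [-2.883, -1.249, 0.001]
ft_force: [0.6, 1.0, -0.2]
gripper_width: -0.0
gripper_force: 0.0
time_s: 15.15
position: [534.4, 220.8, 138.8]
eef_rot: [-2.882, -1.25, -0.011]
ft_force: [0.6, 0.0, -0.1]
gripper_width: 0.1
gripper_force: 0.0
time_s: 15.75
position: [463.8, 146.6, 234.0]
eef_rot: [-2.882, -1.249, -0.0]
ft_force: [-0.2, -0.7, 0.2]
gripper_width: -0.4
gripper_force: 0.0
15.75 chest [-259.7  -58.8  234. ] F [-0.6 -0.3  0.2] [ 0.3  0.2 -0.1  1.3  0.   2.6]
```

View pics/end.png

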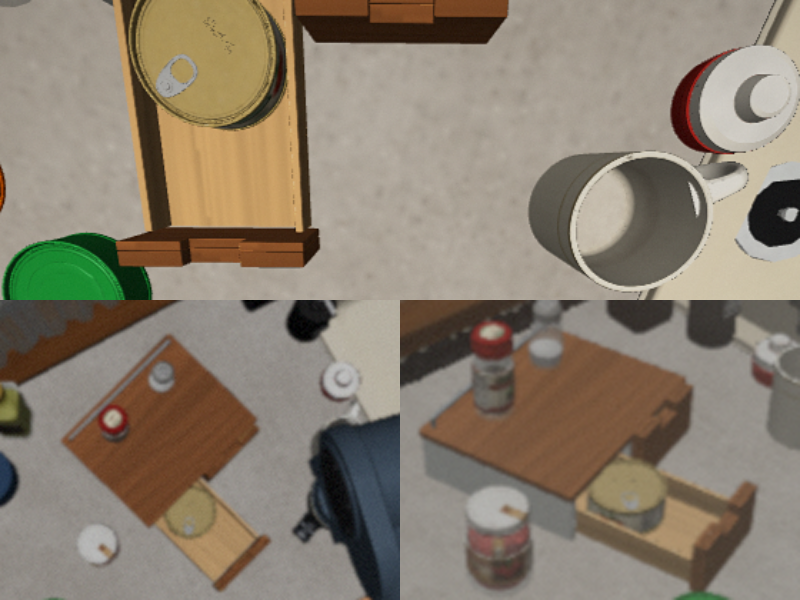

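The right drawer is shut. The left one is open at (218,240) with the tin upright, and everything round about stands where it was. I'll hand in after one numeric check of the left face.

```bash
python3 -c "
from h import *
import pickle
from bench import bot
w=pickle.load(open('w4.pkl','rb'));f=np.load('chest.npz')
X=lambda p:(f['R'].T@(onz(ray(None,np.array(p)*.7,**w),72)-f['c']))[0]
a=(X((118,240))+X((319,233)))/2; print(a)
if a<-231: print(bot.close_job())"
```

```text
-231.16039285007668
the job is handed in; nothing more can be done
None
```

The job is handed in: the pod's drawer (right) is shut against its stop and the tin's drawer (left) is pushed open to its stop. Contact readings put it at about 139 mm and camera readings at 131–137 mm, against the 130 mm needed. The tin is upright, the pod was last seen upright and is now hidden in the shut drawer, and the things round about look unmoved.

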